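Open the laundry-room token box with its release pin

ROBOT

A 6-joint arm with a two-finger parallel gripper is mounted at the origin on the work surface. World frame = base frame: x ahead of the robot, y to its left, z up, the work surface at z = 0. Lengths are in mm, angles in rad, forces in N, time in s.
With the tool pointing down it reaches from about 400 to 925 mm from the base axis. Payload 12.5 kg.
Tool frame: the origin (TCP) lies midway between the tips of the shut fingers; the grasp point (between the pads) lies 19 mm behind it; z points along the fingers, y is the line along which they close (so a half turn about z gives the same grasp; the last joint's range is limited). The gripper opens to 95 mm and grips with 3 to 60 N. Pads are 20 mm wide; open, the fingers measure 119 mm over their backs; the gripper's body (75 mm by 180 mm) begins 59 mm behind the grasp point.
Start: joints at [-1.367, 0.491, 1.559, -0, 1.092, -0.106], TCP at [190.566, -595.258, 214.661] pointing down, gripper open.
Joint ranges: [-3.1, 3.1], [-0.84, 2.19], [0.05, 2.79], [-1.13, 4.28], [0.06, 2.93], [-2.69, 2.69]. Speed limits (rad/s): [2.22, 2.22, 2.79, 3.14, 3.14, 3.14].

INTERFACE

Orientations are given as [roll, pitch, yaw] about the fixed x, y, z axes, in that order (R = Rz(yaw) Ry(pitch) Rx(roll)).
In Python, from cell import state, read_camera, camera_info, env gives the robot as it stands.
- The arm moves only by the tool move_arm, never from a script. Its argument "commands" is a list of rows, each a list of 3 entries, a list of its own where there are three numbers: the shift along the world's x, y, z in cm, then the turn, a rotation vector about the world's x, y, z in degrees, then the opening, from 0 (shut) to 1 (fully open). A call has 1 to 10 rows; each row shifts and turns the commanded pose from where the row before left it; what a row does not reach is not made up. A row lasts 1/10 s, in which the tool goes at most 50 mm and 8.59 degrees, less where a joint would pass 70% of its speed; a pose out of reach is approached as far as the arm can. A call with a gripper value outside its range is refused whole. The fingers move at their own pace and stop on an object; the grip force is fixed at half the most. Time passes only in rows, so rows that do not move let the fingers close. It gives the time, the measured TCP pose, the force, the opening and the grip force at its end, in the units of the state.
- state(): the state, without advancing time (a new reading comes with each control period).
- read_camera(name): name is "scene" or "side" or "wrist"; returns the picture (384x512x3 uint8, blue, green, red); there is no depth.
- camera_info(name): a dict with "K" (3x3 intrinsics, pixels), "cam_to_world" (4x4, takes a point from camera to world coordinates). Camera axes: x right, y down, z forward; pixel columns grow to the right and rows downward; lengths in mm; the calibration is good to about 2 mm. A picture is of the moment at which its call begins: read the wrist's pose just before it. camera_info takes no time and is no camera call; for the wrist camera it gives the pose at the moment of the call.
- env.job_done(): hands the job in; it is judged then, once.
The state is a dict: "t": time; "joints": joint angles; "qvel": joint speeds; "tau": joint torques, N m; "eef_pos": TCP position; "tcp_rot": TCP orientation; "ft_force": force on the tool from outside, world axes, zero at the start; "moment": the same for the moment, N m; "opening": opening from 0.0 (shut) to 1.0 (fully open); "grip_force": force on a finger pad.
Only numpy, scipy, OpenCV 4.12 (cv2) and the standard library are available. Lean on these libraries where they do the work, as an engineer would, in place of code of your own. Each camera call takes 0.05 s, during which the arm holds its last target. There are 200 camera calls.

TASK

Take the release pin from its holder, push it down through the small access slot in the top of the token box and feel about with its tip for the hidden spring latch; press that gently until the token tray springs open. Then pull the pin out and stand it back fully home in its holder; leave the tray open and leave the other things on the counter where they are.

Things in the scene. Friction and masses are not known exactly. Their poses are not given: they have to be found in the camera images.
- box: Token box of white painted steel, bolted to the counter: 220 (its x) x 150 (y) x 110 mm high. Origin: centre of its underside, z up; the tray is in its -x face. Its top is a 4 mm panel with one access slot, 11 (x) x 44 mm (y), with a thin black rim; four steel discs at the corners are screws. More than 20 N from the pin on the box or anything inside damages it.
- access_slot (a point): Slot's centre at the top surface, 110 mm above the counter, 60 mm to the box's +x of its middle. Unseen below: a hard flat floor and, 14 mm proud of it, the latch's flat-topped pad, 10 mm wide along y. The pad's middle lies anywhere within 15 mm of the slot's along y, its top 20 to 40 mm below the box's top: feel for it. z up, axes as the box.
- tray (a joint): Token tray: how far it has slid out along the box's -x (m), 0 shut and latched, 0.07 fully out. The latch's pad gives under 4 N at first, about 8 N as it frees the tray 6 to 8 mm down; hard stop 11 mm down. Held there, a spring drives the tray out in about a second and it stays out; let go, the pad springs up. The tray cannot be pulled open while latched.
- tray_handle (a point): Middle of the tray's 70 mm steel bar handle, 35 mm before the tray's front face and 75 mm above the counter.
- pin: Release pin, 70 to 120 g: steel rod 6 mm thick with a rounded tip 75 mm below the origin; a steel collar 22 mm across, 3 mm thick, whose underside is the origin; above it a black flat handle 24 (x) x 14 (y) mm, from 3 to 48 mm above the origin. z points up the handle. At first it stands in its holder, collar on the holder's top.
- pin_tip (a point): The rounded tip of the pin's rod, 75 mm below the pin's origin.
- holder: Pin holder fixed to the counter: grey plastic block 50 x 50 x 85 mm high on a thin 90 x 70 mm steel foot, with an upright round hole of 10 mm diameter through its middle. Origin: centre of its underside, z up.
- holder_mouth (a point): Centre of the holder's hole at its top surface, 85 mm above the counter; where the pin's collar rests.
- detergent: Bystander: blue detergent bottle, 72 mm across and 150 mm high, standing. Origin: centre of its underside.
- scoop: Bystander: white plastic measuring cup, 70 mm across and 60 mm high. Origin: centre of its underside.
- brush: Bystander: lint brush lying on the counter. Origin: on its underside, its length along x.
Not all that is in view belongs to the job. What is shaped like the holder but orange is not meant.

How it is judged (in metres and radians):
On the way, in this order (a step that is already met when the one before it is completed fails the run):
1. the pin's tip is in the access slot, at least 8 mm below the box's top, with the tray still shut (z of pin_tip in the frame of access_slot below -0.008 m and horizontal distance between pin_tip and access_slot below 0.024 m and value of joint tray below 0.008 m), for 0.05 s.
2. the tray has sprung out at least 20 mm while the pin's tip is still in the slot (z of pin_tip in the frame of access_slot below -0.008 m and horizontal distance between pin_tip and access_slot below 0.024 m and value of joint tray above 0.02 m), for 0.05 s.
At the end, for the whole second after the job is handed in: The tray is open by at least 55 mm; the pin stands upright (within 4.5 degrees), at rest and released in its holder, its origin within 5 mm of the hole's axis and the collar within 4 mm of the holder's top (value of joint tray above 0.055 m and horizontal distance between pin and holder_mouth below 0.005 m and z of pin in the frame of holder_mouth between -0.003 and 0.004 m and angle between pin's own z axis and vertical below 0.08 rad and linear speed of pin below 0.02 m/s); the robot touches nothing.
It fails at once if the pin presses the box or its latch with more than 20 N (contact force between pin and box above 20 N).
It fails at once if the detergent bottle is moved more than 30 mm (distance of detergent from where it was at the start of the episode above 0.03 m).
It fails at once if the scoop is moved more than 30 mm (distance of scoop from where it was at the start of the episode above 0.03 m).
It fails at once if the brush is moved more than 30 mm (distance of brush from where it was at the start of the episode above 0.03 m).
It also fails if it takes over 72 s, if anything falls off the work surface, if the arm or the gripper's body presses on something with over 40 N, if the wrist force passes 120 N, or if a joint passes its speed limit or range.

## Working session

There is one attempt and no reset: what is moved stays moved. The work goes in short steps, Python scripts to look and compute and a tool call to move; the robot and the scene stay as the last step left them, time stands still between calls to the robot, and variables do not carry over. Pictures are saved under pics/ and viewed, at most 10 in all, crops included, and the job is handed in when it is done.

Besides the shell and the picture viewer there is one more tool, called by a JSON object that holds its "name" and its "arguments", one argument or row to a line. move_arm: Moves the arm, as the interface text tells. Its arguments: {"type":"object","properties":{"commands":{"type":"array"}},"required":["commands"]}

```bash
mkdir -p pics && cat > h.py <<'E'
import numpy as np, cv2
from cell import state, read_camera, camera_info, env
def ray(info,u,v):
    K=np.array(info["K"]);T=np.array(info["cam_to_world"])
    d=T[:3,:3]@np.linalg.inv(K)@[u,v,1];return T[:3,3],d
def onz(info,u,v,z):
    o,d=ray(info,u,v);return (o+d*(z-o[2])/d[2]).round(1)
def proj(info,p):
    K=np.array(info["K"]);T=np.linalg.inv(np.array(info["cam_to_world"]))
    q=K@(T[:3,:3]@np.array(p)+T[:3,3]);return (q[:2]/q[2]).round(1)
E
python3 - <<'E'
from h import *
import json
a=read_camera("scene");b=read_camera("side")
cv2.imwrite("pics/scene.png",cv2.resize(a,(800,600)));cv2.imwrite("pics/side.png",cv2.resize(b,(800,600)))
for n in("scene","side","wrist"):
    i=camera_info(n);print(n,np.array(i["K"]).round(1).tolist(),np.array(i["cam_to_world"]).round(3).tolist())
print(state())
E
```

```text
scene [[485.7, 0.0, 252.5], [0.0, 485.7, 190.1], [0.0, 0.0, 1.0]] [[0.812, 0.44, -0.383, 1167.822], [0.583, -0.628, 0.515, -842.323], [-0.014, -0.642, -0.767, 1327.086], [0.0, 0.0, 0.0, 1.0]]
side [[360.5, 0.0, 259.5], [0.0, 360.5, 193.0], [0.0, 0.0, 1.0]] [[-0.977, -0.11, 0.181, 376.439], [-0.211, 0.56, -0.801, 774.475], [-0.013, -0.821, -0.57, 658.669], [0.0, 0.0, 0.0, 1.0]]
wrist [[281.5, 0.0, 254.0], [0.0, 281.5, 188.7], [0.0, 0.0, 1.0]] [[0.305, -0.917, -0.258, 262.847], [-0.952, -0.294, -0.082, -572.612], [-0.001, 0.271, -0.963, 382.309], [0.0, 0.0, 0.0, 1.0]]
{'t': 0.1, 'joints': array([-1.36661870e+00,  4.91477295e-01,  1.55938961e+00, -4.44702270e-06,
        1.09173158e+00, -1.05578628e-01]), 'qvel': array([ 1.30122197e-03,  2.45075669e-05, -5.23133682e-04, -5.77521578e-04,
        8.24621038e-04,  5.55456177e-05]), 'tau': array([ 3.33322074e-03, -6.13623762e+01, -2.58605611e+01,  6.94329059e-02,
        4.70497739e-02, -2.66224470e-05]), 'eef_pos': array([ 190.50414885, -595.02332474,  214.13347184]), 'tcp_rot': array([-3.14059201e+00, -1.02074941e-04,  3.09758254e-01]), 'ft_force': array([-0.00776686, -0.52982778, -0.39080527]), 'moment': array([-0.04596425,  0.03878859,  0.02533528]), 'grip_force': 0.0, 'opening': 1.0001174768085446}
```

View pics/scene.png

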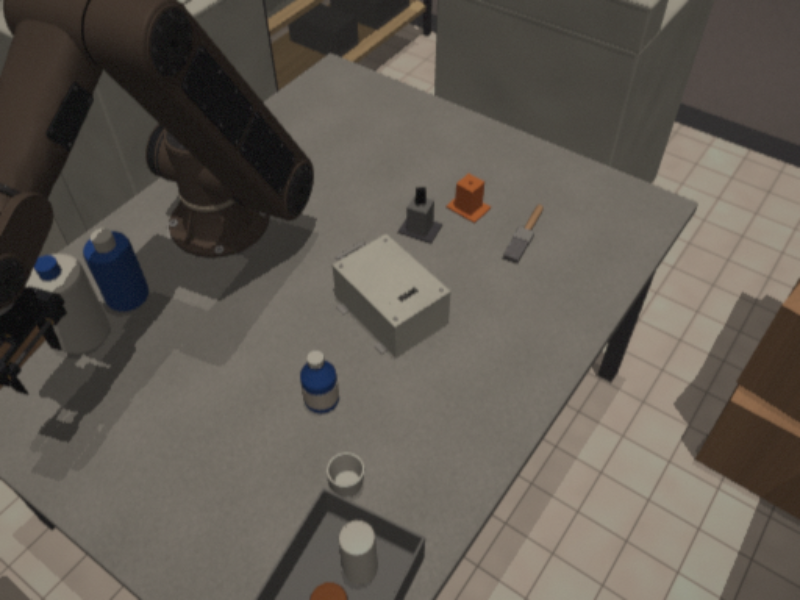

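View pics/side.png

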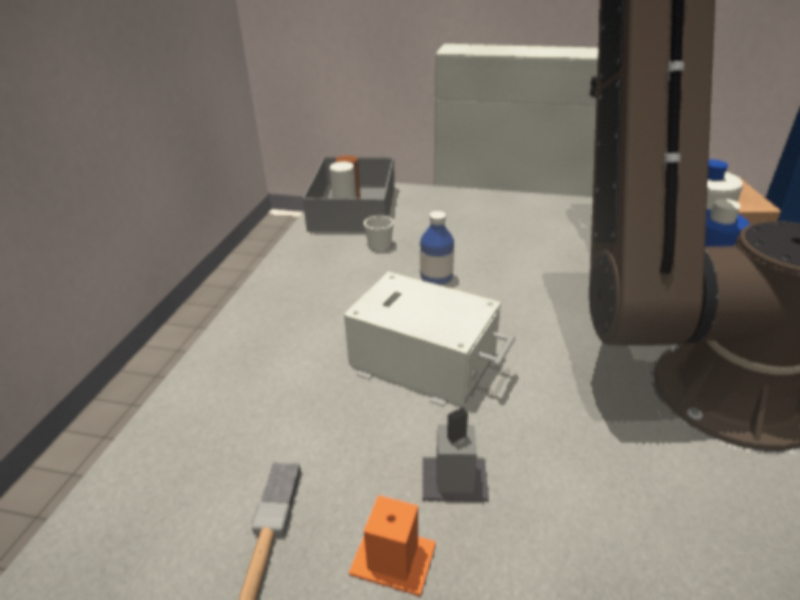

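Scene: the grey holder with the black pin handle is at (420,190–235), the box with its slot at (408,295). Side: the slot is at (392,299), the pin handle top at (457,411), the screws at (392,278), (490,304), (461,345) and (355,312).

```bash
python3 - <<'E'
from h import *
s=.64
a=camera_info("scene");b=camera_info("side")
for n,u,v,z in [("slot",408,295,110),("handletop",421,190,133),("s1",340,267,110),("s2",387,240,110),("s3",441,290,110),("s4",397,319,110),("foot",402,234,0),("foot",434,240,0),("foot",441,222,0)]: print("sc",n,onz(a,u*s,v*s,z))
for n,u,v,z in [("slot",392,299,110),("handletop",457,411,133),("s1",392,278,110),("s2",490,304,110),("s3",461,345,110),("s4",355,312,110),("footFL",423,499,0),("footFR",487,499,0),("footBR",485,460,0),("det",437,215,150)]: print("si",n,onz(b,u*s,v*s,z))
E
```

```text
sc slot [579.5  -3.6 110. ]
sc handletop [432.1 259.3 133. ]
sc s1 [413.3 -23.2 110. ]
sc s2 [448.9 101.  110. ]
sc s3 [628.5  47.6 110. ]
sc s4 [597.8 -68.9 110. ]
sc foot [402.  223.8   0. ]
sc foot [477.7 251.7   0. ]
sc foot [457.3 313.4   0. ]
si slot [574.8   0.7 110. ]
si handletop [426.8 262.8 133. ]
si s1 [590.3 -64.9 110. ]
si s2 [408.6 -16.7 110. ]
si s3 [442.1 101.5 110. ]
si s4 [626.5  49.8 110. ]
si footFL [462.3 305.4  -0. ]
si footFR [377.1 287.8   0. ]
si footBR [386.2 222.2   0. ]
si det [ 540.  -253.4  150. ]
```

{"name": "move_arm", "arguments": {
  "commands": [
    [[2.4,3,0.9],[0,0,0],1],
    [[2.4,3,0.9],[0,0,0],1],
    [[2.4,3,0.9],[0,0,0],1],
    [[2.4,3,0.9],[0,0,0],1],
    [[2.4,3,0.9],[0,0,0],1],
    [[2.4,3,0.9],[0,0,0],1],
    [[2.4,3,0.9],[0,0,0],1],
    [[2.4,3,0.9],[0,0,0],1],
    [[2.4,3,0.9],[0,0,0],1],
    [[2.4,3,0.9],[0,0,0],1]
  ]
}}

```text
t: 1.1
eef_pos: [431.3, -293.8, 304.9]
tcp_rot: [-3.141, 0.0, 0.31]
ft_force: [0.6, 0.0, 0.0]
opening: 1.001
grip_force: 0.0
```

{"name": "move_arm", "arguments": {
  "commands": [
    [[1.7,4.1,0],[0,0,0],1],
    [[1.7,4.1,0],[0,0,0],1],
    [[1.7,4.1,0],[0,0,0],1],
    [[1.7,4.1,0],[0,0,0],1],
    [[-0.7,3.9,0],[0,0,0],1],
    [[-0.7,3.9,0],[0,0,0],1],
    [[-0.7,3.9,0],[0,0,0],1],
    [[-0.7,3.9,0],[0,0,0],1],
    [[-0.7,3.9,0],[0,0,0],1],
    [[-0.7,3.9,0],[0,0,0],1]
  ]
}}

```text
t: 2.1
eef_pos: [455.9, 104.2, 304.6]
tcp_rot: [3.142, 0.0, 0.31]
ft_force: [0.7, -0.7, 0.2]
opening: 0.998
grip_force: 0.0
```

{"name": "move_arm", "arguments": {
  "commands": [
    [[-0.7,3.9,0],[0,0,0],0.6],
    [[-0.7,3.9,0],[0,0,0],0.6],
    [[-0.7,3.9,0],[0,0,0],0.6],
    [[-0.7,3.9,-3],[0,0,0],0.6],
    [[0,0,-3],[0,0,0],0.6]
  ]
}}

```text
t: 2.6
eef_pos: [427.7, 262.2, 244.1]
tcp_rot: [-3.141, -0.002, 0.313]
ft_force: [0.5, -0.2, -1.6]
opening: 0.64
grip_force: 0.0
```

```bash
python3 - <<'E'
from h import *
import pickle
i=camera_info("wrist");a=read_camera("wrist");b=read_camera("side");pickle.dump((i,a),open("w1.p","wb"))
cv2.imwrite("pics/w1.png",cv2.resize(a,(800,600),interpolation=cv2.INTER_CUBIC))
s=state();print(s["t"],s["eef_pos"],s["tcp_rot"],s["joints"]);print(proj(i,[429,261,133])*1.5625)
E
```

```text
2.7 [426.69248021 258.92435117 241.55914606] [3.14079282 0.00646434 0.31183003] [ 4.13072982e-01  2.84673601e-01  1.82064528e+00 -1.64840971e-04
  1.04278585e+00  1.67212021e+00]
[398.59375 289.84375]
```

View pics/w1.png

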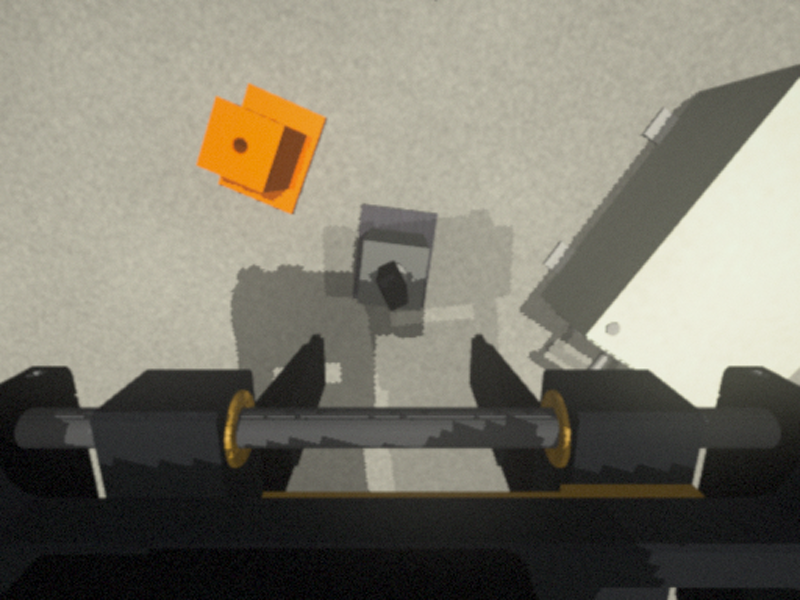

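The pin handle sits at about (392,287), turned some way in the image. I need an enlarged crop for its yaw.

```bash
python3 - <<'E'
from h import *
import pickle
i,a=pickle.load(open("w1.p","rb"))
c=a[130:220,200:300];cv2.imwrite("pics/w1c.png",cv2.convertScaleAbs(cv2.resize(c,None,fx=6,fy=6,interpolation=cv2.INTER_CUBIC),alpha=1.6,beta=20))
E
```

```text
(no output)
```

View pics/w1c.png

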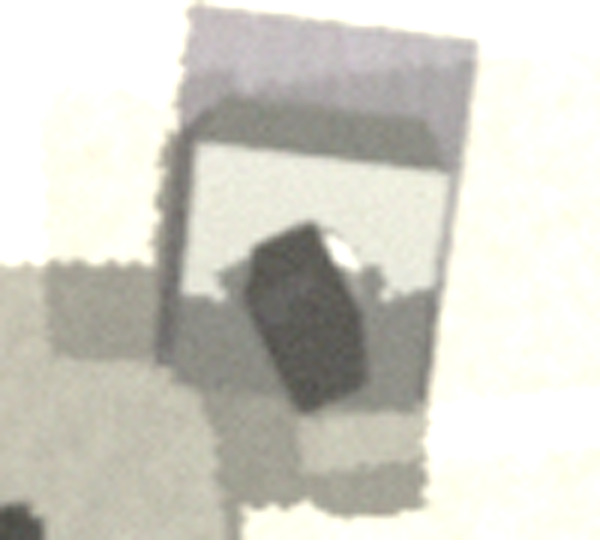

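```bash
python3 - <<'E'
from h import *
import pickle
i,a=pickle.load(open("w1.p","rb"))
f=lambda x,y,z:onz(i,200+x/6-.4,130+y/6-.4,z)
P=[f(x,y,133) for x,y in[(303,412),(367,385),(321,275),(252,301)]]
print(P,np.mean(P,0))
for e in(P[0]-P[3],P[1]-P[2],P[1]-P[0]):print(np.degrees(np.arctan2(e[1],e[0])),np.linalg.norm(e))
print("block top",[f(x,y,85) for x,y in[(195,142),(452,172)]],"foot",[f(x,y,0) for x,y in[(190,5),(477,42)]])
s=state();print(s["eef_pos"],s["tcp_rot"])
n=i["cam_to_world"];print(np.array(n)[:3,3])
E
```

```text
[array([414.3, 261.6, 133. ]), array([422.4, 252.6, 133. ]), array([438.4, 266.2, 133. ]), array([430.5, 275.9, 133. ])] [426.4   264.075 133.   ]
-138.56463897211574 21.60856311743098
-139.63546342690267 20.999047597450698
-48.01278750418355 12.108261642366337
block top [array([445.6, 294.4,  85. ]), array([455.4, 244.9,  85. ])] foot [array([462.7, 307.5,   0. ]), array([475.7, 239.2,   0. ])]
[426.69248021 258.92435117 241.55914606] [3.14079282 0.00646434 0.31183003]
[499.66023424 284.82996665 412.36368342]
```

{"name": "move_arm", "arguments": {
  "commands": [
    [[-0.1,0.3,-3],[0,0,8],0.5],
    [[0,0.2,-3],[0,0,8],0.5],
    [[0,0,-3],[0,0,7.6],0.5],
    [[0,0,0],[0,0,0],0.5],
    [[0,0,0],[0,0,0],0.5]
  ]
}}

```text
t: 3.2
eef_pos: [428.4, 263.5, 156.0]
tcp_rot: [3.141, -0.0, 0.717]
ft_force: [-0.1, -0.8, 0.7]
opening: 0.498
grip_force: 0.0
```

```bash
python3 - <<'E'
from h import *
i=camera_info("wrist");a=read_camera("wrist")
s=state();print(s["t"],s["eef_pos"],s["tcp_rot"],s["ft_force"])
cv2.imwrite("pics/w2.png",cv2.convertScaleAbs(cv2.resize(a[100:300,130:380],None,fx=3,fy=3,interpolation=cv2.INTER_CUBIC),alpha=1.6,beta=20))
E
```

```text
3.25 [428.55958687 263.701298   156.44366246] [ 3.14092450e+00 -1.77862583e-03  7.17387642e-01] [-1.00201383 -0.24357646  0.29883653]
```

View pics/w2.png

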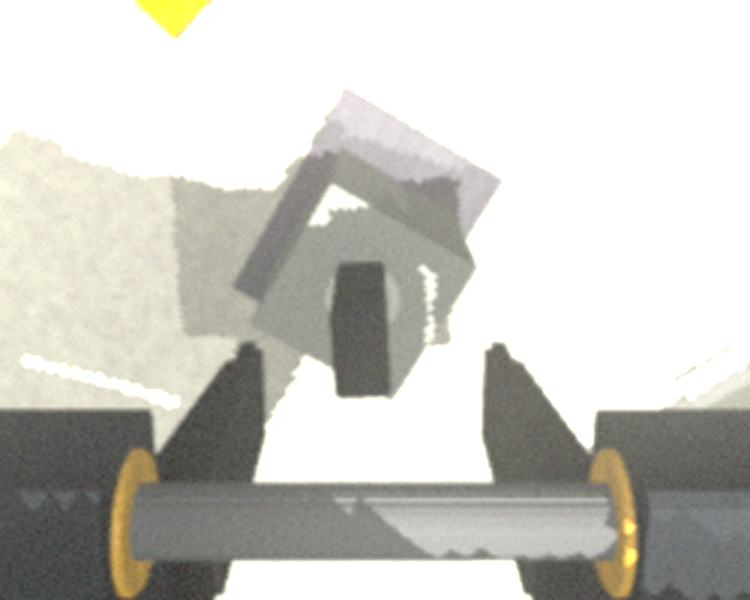

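{"name": "move_arm", "arguments": {
  "commands": [
    [[-0.15,0.14,0],[0,0,0],0.5],
    [[0,0,-2],[0,0,0],0.5],
    [[0,0,-2],[0,0,0],0.5],
    [[0,0,-2.2],[0,0,0],0.5],
    [[0,0,0],[0,0,0],0.5],
    [[0,0,0],[0,0,0],0.25],
    [[0,0,0],[0,0,0],0.1],
    [[0,0,0],[0,0,0],0],
    [[0,0,0],[0,0,0],0],
    [[0,0,0],[0,0,0],0]
  ]
}}

```text
t: 4.25
eef_pos: [426.2, 265.2, 93.1]
tcp_rot: [3.141, -0.001, 0.722]
ft_force: [0.2, -0.0, 4.3]
opening: 0.146
grip_force: 30.0
```

{"name": "move_arm", "arguments": {
  "commands": [
    [[0,0,0],[0,0,0],0],
    [[0,0,0],[0,0,0],0],
    [[0,0,0],[0,0,0],0]
  ]
}}

```text
t: 4.55
eef_pos: [426.2, 265.2, 93.1]
tcp_rot: [3.141, -0.001, 0.722]
ft_force: [-1.2, -0.6, 6.9]
opening: 0.15
grip_force: 30.0
```

{"name": "move_arm", "arguments": {
  "commands": [
    [[0,0,1.5],[0,0,0],0],
    [[0,0,2.5],[0,0,0],0],
    [[0,0,3],[0,0,0],0],
    [[0,0,3],[0,0,0],0],
    [[0,0,2],[0,0,0],0],
    [[0,0,0],[0,0,0],0]
  ]
}}

```text
t: 5.15
eef_pos: [426.8, 265.5, 214.9]
tcp_rot: [3.14, -0.004, 0.722]
ft_force: [0.5, 0.8, -2.0]
opening: 0.151
grip_force: 30.0
```

{"name": "move_arm", "arguments": {
  "commands": [
    [[1.8,-3,0],[0,0,0],0],
    [[1.8,-3.2,0],[0,0,0],0],
    [[1.8,-3.2,0],[0,0,0],0],
    [[1.8,-3.2,0],[0,0,0],0],
    [[1.8,-3.2,0],[0,0,0],0],
    [[1.8,-3.2,0],[0,0,0],0],
    [[1.8,-3.2,0],[0,0,0],0],
    [[1.5,-2.7,0],[0,0,0],0],
    [[1,-1.6,0],[0,0,0],0],
    [[0,0,0],[0,0,0],0]
  ]
}}

```text
t: 6.15
eef_pos: [577.6, -1.4, 211.3]
tcp_rot: [-3.141, 0.001, 0.719]
ft_force: [-0.2, 0.5, -0.1]
opening: 0.15
grip_force: 30.0
```

```bash
python3 - <<'E'
from h import *
import pickle
for k in range(3): read_camera("side")
i=camera_info("wrist");a=read_camera("wrist");b=read_camera("side");c=read_camera("scene")
s=state();print(s["t"],s["eef_pos"],s["tcp_rot"],s["ft_force"],s["opening"])
p=np.array(s["eef_pos"])-[0,0,83]
u=proj(i,p);print(u,proj(camera_info("side"),p),proj(camera_info("scene"),p),proj(i,[577,-.5,110]))
pickle.dump((i,a,b,c),open("w3.p","wb"))
r=lambda im,x,y,w,h,f:cv2.convertScaleAbs(cv2.resize(im[y:y+h,x:x+w],None,fx=f,fy=f,interpolation=cv2.INTER_CUBIC),alpha=1.3,beta=10)
o=np.zeros((600,800,3),np.uint8)
A=r(a,160,80,200,150,4);o[:,:]=A
cv2.imwrite("pics/w3.png",o)
sd=np.hstack([r(b,200,130,100,150,4),r(c,210,100,100,150,4)]);cv2.imwrite("pics/s3.png",sd)
E
```

```text
6.45 [576.66197977   1.23484391 212.72892653] [-3.14158244e+00 -3.30591163e-05  7.23023702e-01] [-0.11253448  0.81087498 -1.00375887] 0.14682618364325228
[253.8 193.7] [249.9 185.3] [261.3 183.6] [255.4 188.8]
```

View pics/w3.png

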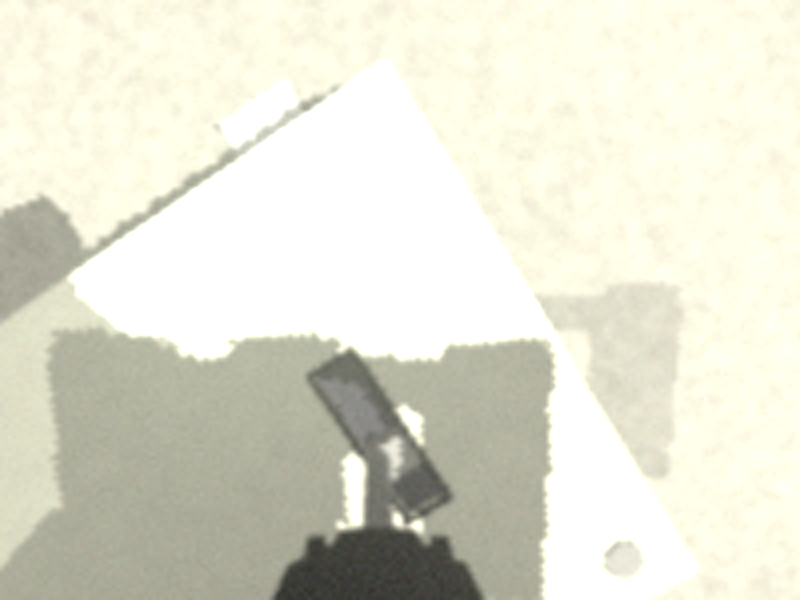

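View pics/s3.png

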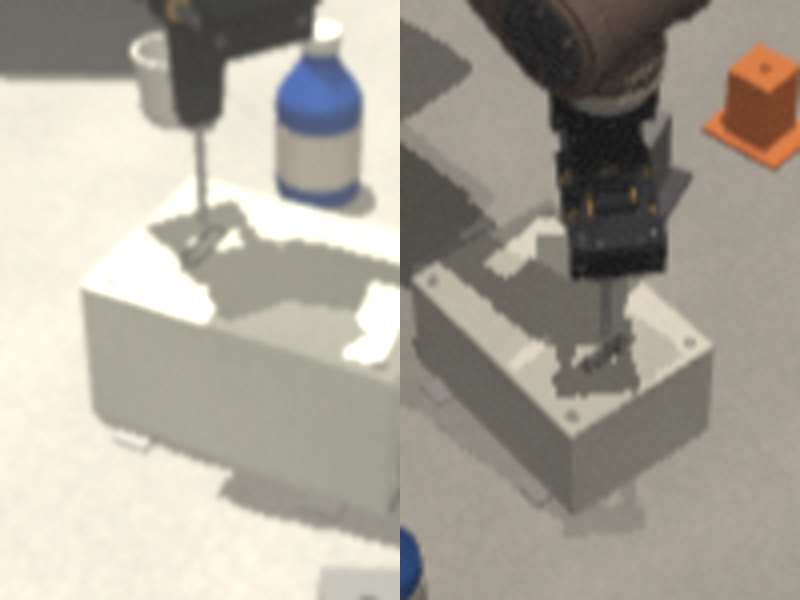

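```bash
python3 - <<'E'
from h import *
import pickle
i,a,b,c=pickle.load(open("w3.p","rb"))
f=lambda x,y,z:onz(i,160+x/4-.4,80+y/4-.4,z)
P=[f(x,y,110) for x,y in[(350,350),(307,375),(408,520),(452,495)]]
print(P,np.mean(P,0))
e=P[0]+P[1]-P[2]-P[3];print(np.degrees(np.arctan2(e[1],e[0])),np.linalg.norm(e)/2,np.linalg.norm(P[0]-P[1]))
print("tip",f(379,455,129.7),f(379,450,129.7))
# box corners on top
print([f(x,y,110) for x,y in[(70,278),(387,60),(697,572)]])
E
```

```text
[array([588.2,  20.2, 110. ]), array([576.5,  24. , 110. ]), array([564.7, -19.8, 110. ]), array([577.1, -23.7, 110. ])] [5.76625e+02 1.75000e-01 1.10000e+02]
75.36582924216798 45.32024933735471 12.301625908797629
tip [577.2   1.1 129.7] [578.1   1.9 129.7]
[array([557. ,  82.1, 110. ]), array([644.5,  57.9, 110. ]), array([603.4, -85.3, 110. ])]
```

{"name": "move_arm", "arguments": {
  "commands": [
    [[0,-0.1,-0.8],[0,0,0],0],
    [[0,0,-0.8],[0,0,0],0],
    [[0,0,0],[0,0,0],0],
    [[0,0,0],[0,0,0],0]
  ]
}}

```text
t: 6.85
eef_pos: [576.9, -0.8, 196.3]
tcp_rot: [-3.141, 0.001, 0.722]
ft_force: [1.3, -0.1, -1.3]
opening: 0.144
grip_force: 30.0
```

```bash
python3 - <<'E'
from h import *
i=camera_info("wrist");a=read_camera("wrist");b=read_camera("side")
s=state();print(s["t"],s["eef_pos"],s["tcp_rot"],s["ft_force"],s["opening"])
p=np.array(s["eef_pos"])-[0,0,83]
print((proj(i,p)-[222,160])*10,(proj(i,[576.6,.2,110])-[222,160])*10, (proj(camera_info("side"),p)-[230,160])*10)
r=lambda im,x,y,w,h,f:cv2.convertScaleAbs(cv2.resize(im[y:y+h,x:x+w],None,fx=f,fy=f,interpolation=cv2.INTER_CUBIC),alpha=1.3,beta=10)
cv2.imwrite("pics/w4.png",np.hstack([r(a,222,160,60,60,10)[:, :],r(b,240,165,20,60,10)]))
E
```

```text
6.95 [577.16252716  -0.86254699 196.73768804] [ 3.14140660e+00 -9.81374240e-05  7.21645513e-01] [ 0.50261484 -0.12724293 -1.05656022] 0.1498460270365047
[320. 338.] [307. 324.] [201. 298.]
```

View pics/w4.png

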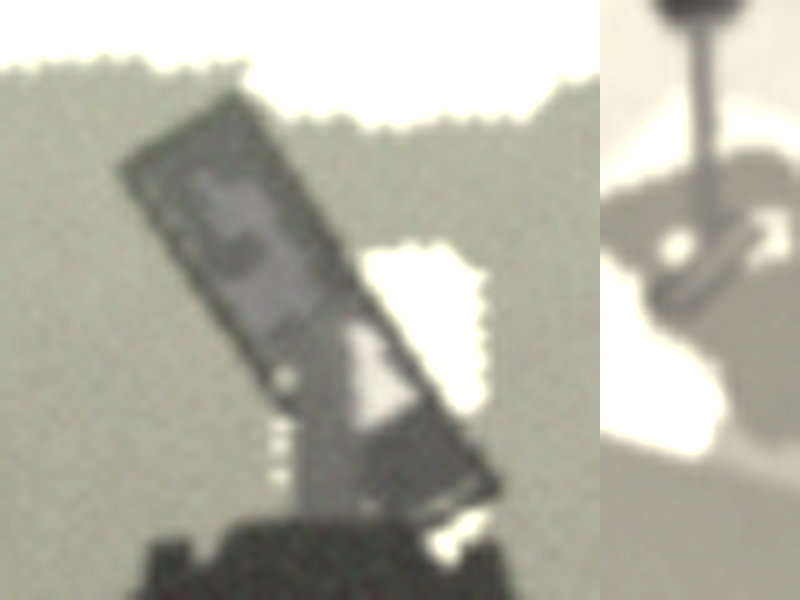

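The rod tip is at (325,335) and the slot centre at about (308,326), so a shift of about (-0.6,+1.0) mm centres it.

{"name": "move_arm", "arguments": {
  "commands": [
    [[-0.06,0.1,0],[0,0,0],0],
    [[0,0,0],[0,0,0],0],
    [[0,0,-0.2],[0,0,0],0],
    [[0,0,-0.2],[0,0,0],0],
    [[0,0,-0.2],[0,0,0],0],
    [[0,0,0],[0,0,0],0]
  ]
}}

```text
t: 7.55
eef_pos: [576.3, 0.2, 190.3]
tcp_rot: [-3.141, 0.0, 0.722]
ft_force: [0.3, 0.3, -1.0]
opening: 0.142
grip_force: 30.0
```

{"name": "move_arm", "arguments": {
  "commands": [
    [[0,0,-0.3],[0,0,0],0],
    [[0,0,-0.4],[0,0,0],0],
    [[0,0,-0.4],[0,0,0],0],
    [[0,0,-0.4],[0,0,0],0],
    [[0,0,0],[0,0,0],0],
    [[0,0,0],[0,0,0],0]
  ]
}}

```text
t: 8.15
eef_pos: [576.5, 0.1, 175.5]
tcp_rot: [-3.141, 0.0, 0.722]
ft_force: [0.7, 0.8, -0.9]
opening: 0.147
grip_force: 30.0
```

{"name": "move_arm", "arguments": {
  "commands": [
    [[0,0,-0.2],[0,0,0],0],
    [[0,0,-0.2],[0,0,0],0],
    [[0,0,-0.2],[0,0,0],0],
    [[0,0,-0.2],[0,0,0],0],
    [[0,0,0],[0,0,0],0],
    [[0,0,0],[0,0,0],0]
  ]
}}

```text
t: 8.75
eef_pos: [576.5, 0.2, 167.6]
tcp_rot: [3.142, 0.0, 0.722]
ft_force: [1.0, 0.7, -0.8]
opening: 0.145
grip_force: 30.0
```

```bash
python3 - <<'E'
from h import *
s=state();print(s["t"],s["eef_pos"],s["ft_force"])
E
```

```text
8.75 [5.76475199e+02 1.56209034e-01 1.67635940e+02] [ 0.96725656  0.70314085 -0.78901239]
```

Nothing at 25.5 mm. On to about 32.5.

{"name": "move_arm", "arguments": {
  "commands": [
    [[0,0,-0.2],[0,0,0],0],
    [[0,0,-0.2],[0,0,0],0],
    [[0,0,-0.2],[0,0,0],0],
    [[0,0,-0.1],[0,0,0],0],
    [[0,0,0],[0,0,0],0],
    [[0,0,0],[0,0,0],0]
  ]
}}

```text
t: 9.35
eef_pos: [576.5, 0.1, 160.7]
tcp_rot: [3.142, 0.0, 0.722]
ft_force: [-0.3, -0.7, -0.8]
opening: 0.146
grip_force: 30.0
```

{"name": "move_arm", "arguments": {
  "commands": [
    [[0,0,0.5],[0,0,0],0],
    [[0,0,0.5],[0,0,0],0],
    [[0,0,0.5],[0,0,0],0],
    [[0.14,0.53,0],[0,0,0],0],
    [[0.14,0.53,0],[0,0,0],0],
    [[0,0,0],[0,0,0],0],
    [[0,0,-0.3],[0,0,0],0],
    [[0,0,-0.3],[0,0,0],0],
    [[0,0,-0.2],[0,0,0],0],
    [[0,0,0],[0,0,0],0]
  ]
}}

```text
t: 10.35
eef_pos: [579.1, 10.7, 167.2]
tcp_rot: [-3.141, 0.001, 0.722]
ft_force: [0.4, -0.3, -0.3]
opening: 0.147
grip_force: 30.0
```

{"name": "move_arm", "arguments": {
  "commands": [
    [[0,0,-0.2],[0,0,0],0],
    [[0,0,-0.2],[0,0,0],0],
    [[0,0,-0.2],[0,0,0],0],
    [[0,0,-0.1],[0,0,0],0],
    [[0,0,0],[0,0,0],0],
    [[0,0,0],[0,0,0],0]
  ]
}}

```text
t: 10.95
eef_pos: [579.3, 10.7, 160.7]
tcp_rot: [3.141, -0.0, 0.722]
ft_force: [0.2, -0.0, -0.3]
opening: 0.147
grip_force: 30.0
```

Nothing. Now -11 mm along the slot.

{"name": "move_arm", "arguments": {
  "commands": [
    [[0,0,0.7],[0,0,0],0],
    [[0,0,0.8],[0,0,0],0],
    [[-0.14,-0.53,0],[0,0,0],0],
    [[-0.14,-0.53,0],[0,0,0],0],
    [[-0.14,-0.53,0],[0,0,0],0],
    [[-0.14,-0.53,0],[0,0,0],0],
    [[0,0,0],[0,0,0],0],
    [[0,0,-0.4],[0,0,0],0],
    [[0,0,-0.4],[0,0,0],0],
    [[0,0,0],[0,0,0],0]
  ]
}}

```text
t: 11.95
eef_pos: [573.8, -10.4, 167.3]
tcp_rot: [3.141, 0.0, 0.722]
ft_force: [-0.7, 0.1, 2.8]
opening: 0.141
grip_force: 30.0
```

{"name": "move_arm", "arguments": {
  "commands": [
    [[0,0,-0.2],[0,0,0],0],
    [[0,0,-0.2],[0,0,0],0],
    [[0,0,-0.2],[0,0,0],0],
    [[0,0,-0.1],[0,0,0],0],
    [[0,0,0],[0,0,0],0],
    [[0,0,0],[0,0,0],0]
  ]
}}

```text
t: 12.55
eef_pos: [573.9, -10.4, 161.0]
tcp_rot: [3.141, -0.0, 0.722]
ft_force: [-0.1, -0.4, 4.8]
opening: 0.147
grip_force: 30.0
```

{"name": "move_arm", "arguments": {
  "commands": [
    [[0,0,-0.1],[0,0,0],0],
    [[0,0,0],[0,0,0],0],
    [[0,0,0],[0,0,0],0]
  ]
}}

```text
t: 12.85
eef_pos: [573.9, -10.4, 160.0]
tcp_rot: [3.141, -0.001, 0.722]
ft_force: [-0.3, -0.3, 4.9]
opening: 0.148
grip_force: 30.0
```

```bash
python3 - <<'E'
from h import *
b=read_camera("side");c=read_camera("scene");s=state();print(s["t"],s["eef_pos"],s["ft_force"])
import pickle
i,a,b0,c0=pickle.load(open("w3.p","rb"))
d=cv2.absdiff(c,c0).max(2);B=camera_info("scene")
print("handle shut/open px",proj(B,[519-.967*145,16+.255*145,75]),proj(B,[519-.967*215,16+.255*215,75]))
sd=camera_info("side")
print(proj(sd,[519-.967*145,16+.255*145,75]),proj(sd,[519-.967*215,16+.255*215,75]))
d2=cv2.absdiff(b,b0).max(2); y,x=np.where(d2[190:270,290:400]>40);print(len(x),x.mean()+290 if len(x) else 0,y.mean()+190 if len(x) else 0)
E
```

```text
12.95 [573.90875315 -10.39916872 160.04861008] [-0.02651203 -0.89213073  5.56509969]
handle shut/open px [224.  160.3] [212.2 149.6]
[321.9 222.7] [349.2 230.7]
1196 323.65635451505017 227.91722408026754
```

{"name": "move_arm", "arguments": {
  "commands": [
    [[0,0,-0.1],[0,0,0],0],
    [[0,0,0],[0,0,0],0],
    [[0,0,0],[0,0,0],0],
    [[0,0,0],[0,0,0],0],
    [[0,0,0],[0,0,0],0]
  ]
}}

```text
t: 13.45
eef_pos: [573.9, -10.4, 159.1]
tcp_rot: [3.141, -0.001, 0.722]
ft_force: [-0.1, -0.6, 5.9]
opening: 0.146
grip_force: 30.0
```

```bash
python3 - <<'E'
from h import *
b=read_camera("side");s=state();print(s["t"],s["eef_pos"],s["ft_force"])
import pickle
i,a,b0,c0=pickle.load(open("w3.p","rb"))
r=lambda im:cv2.resize(im[170:290,260:400],None,fx=2.8,fy=2.8,interpolation=cv2.INTER_CUBIC)
cv2.imwrite("pics/t5.png",np.hstack([r(b0),r(b)]))
E
```

```text
13.5 [573.90881146 -10.37998716 159.10237378] [-1.24387959  0.36551108  4.9700314 ]
```

View pics/t5.png

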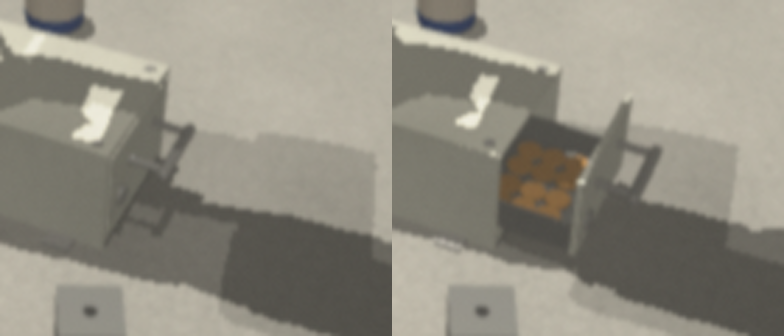

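The right half shows the tray open with its tokens visible. I'll pull out straight up and return.

{"name": "move_arm", "arguments": {
  "commands": [
    [[0,0,0.5],[0,0,0],0],
    [[0,0,1],[0,0,0],0],
    [[0,0,1],[0,0,0],0],
    [[0,0,1],[0,0,0],0],
    [[0,0,1],[0,0,0],0],
    [[0,0,1],[0,0,0],0],
    [[0,0,0.3],[0,0,0],0],
    [[0,0,0],[0,0,0],0]
  ]
}}

```text
t: 14.3
eef_pos: [573.8, -10.5, 217.2]
tcp_rot: [3.141, -0.001, 0.722]
ft_force: [-0.0, -0.5, -0.7]
opening: 0.148
grip_force: 30.0
```

{"name": "move_arm", "arguments": {
  "commands": [
    [[-1.5,2.8,0],[0,0,0],0],
    [[-1.7,3.2,0],[0,0,0],0],
    [[-1.7,3.2,0],[0,0,0],0],
    [[-1.7,3.2,0],[0,0,0],0],
    [[-1.7,3.2,0],[0,0,0],0],
    [[-1.7,3.2,0],[0,0,0],0],
    [[-1.7,3.2,0],[0,0,0],0],
    [[-1.5,2.8,0],[0,0,0],0],
    [[-1.1,2,0],[0,0,0],0],
    [[-0.47,0.8,0],[0,0,0],0]
  ]
}}

```text
t: 15.3
eef_pos: [424.8, 266.9, 216.3]
tcp_rot: [-3.141, 0.001, 0.724]
ft_force: [-0.1, -1.1, -0.5]
opening: 0.149
grip_force: 30.0
```

{"name": "move_arm", "arguments": {
  "commands": [
    [[0,0,0],[0,0,0],0],
    [[0,0,0],[0,0,0],0],
    [[0,0,0],[0,0,0],0]
  ]
}}

```text
t: 15.6
eef_pos: [426.5, 264.7, 216.5]
tcp_rot: [3.141, 0.0, 0.721]
ft_force: [0.4, -0.1, -0.5]
opening: 0.147
grip_force: 30.0
```

{"name": "move_arm", "arguments": {
  "commands": [
    [[0,0.05,-1.5],[0,0,0],0],
    [[0,0,-1.5],[0,0,0],0],
    [[0,0,-1.2],[0,0,0],0],
    [[0,0,0],[0,0,0],0],
    [[0,0,0],[0,0,0],0],
    [[0,0,-0.3],[0,0,0],0],
    [[0,0,-0.3],[0,0,0],0],
    [[0,0,-0.3],[0,0,0],0],
    [[0,0,0],[0,0,0],0]
  ]
}}

```text
t: 16.5
eef_pos: [425.8, 266.0, 165.4]
tcp_rot: [-3.142, 0.0, 0.722]
ft_force: [0.1, 0.7, -0.9]
opening: 0.146
grip_force: 30.0
```

{"name": "move_arm", "arguments": {
  "commands": [
    [[0.04,-0.08,-0.5],[0,0,0],0],
    [[0,0,-1],[0,0,0],0],
    [[0,0,-1],[0,0,0],0],
    [[0,0,-1],[0,0,0],0],
    [[0,0,-1],[0,0,0],0],
    [[0,0,-1],[0,0,0],0],
    [[0,0,-1],[0,0,0],0],
    [[0,0,-0.5],[0,0,0],0],
    [[0,0,0],[0,0,0],0],
    [[0,0,0],[0,0,0],0]
  ]
}}

```text
t: 17.5
eef_pos: [426.5, 265.3, 95.7]
tcp_rot: [3.141, -0.0, 0.722]
ft_force: [0.6, 0.3, -1.2]
opening: 0.147
grip_force: 30.0
```

{"name": "move_arm", "arguments": {
  "commands": [
    [[0,0,-0.1],[0,0,0],0],
    [[0,0,-0.1],[0,0,0],0],
    [[0,0,0],[0,0,0],0],
    [[0,0,0],[0,0,0],0]
  ]
}}

```text
t: 17.9
eef_pos: [426.4, 265.3, 93.8]
tcp_rot: [3.141, -0.0, 0.722]
ft_force: [-0.5, -0.9, -1.8]
opening: 0.144
grip_force: 30.0
```

{"name": "move_arm", "arguments": {
  "commands": [
    [[0,0,0],[0,0,0],0.25],
    [[0,0,0],[0,0,0],0.4],
    [[0,0,0],[0,0,0],0.5],
    [[0,0,0],[0,0,0],0.5],
    [[0,0,2],[0,0,0],0.5],
    [[0,0,3],[0,0,0],0.5],
    [[0,0,3],[0,0,0],0.5],
    [[0,0,3],[0,0,0],0.5],
    [[0,0,0],[0,0,0],0.5],
    [[0,0,0],[0,0,0],0.5]
  ]
}}

```text
t: 18.9
eef_pos: [426.3, 265.2, 203.9]
tcp_rot: [3.141, -0.001, 0.722]
ft_force: [0.0, 0.8, -1.0]
opening: 0.501
grip_force: 0.0
```

```bash
python3 - <<'E'
from h import *
a=read_camera("wrist");b=read_camera("side");s=state();print(s["t"],s["eef_pos"],s["ft_force"],s["opening"])
r=lambda im:cv2.resize(im,(400,500),interpolation=cv2.INTER_CUBIC)
cv2.imwrite("pics/f.png",cv2.convertScaleAbs(np.hstack([r(a[110:260,190:310]),r(b[190:340,240:360])]),alpha=1.4,beta=10))
E
```

```text
19.0 [425.96347439 265.03456621 202.77231923] [-0.48828231 -0.70099595  0.04444081] 0.49928174325713626
```

View pics/f.png

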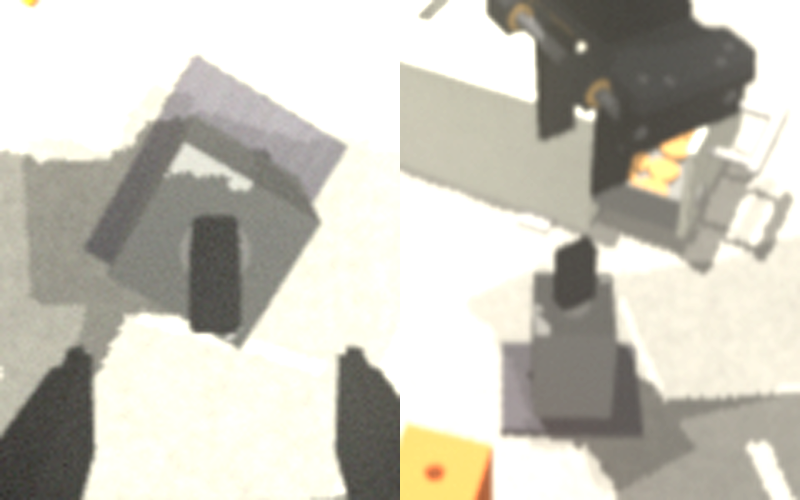

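The wrist view shows the pin centred and upright in its holder. The side view shows the collar seated and the tray still open.

```bash
python3 -c "
from cell import env;print(env.job_done())"
```

```text
the job is handed in; nothing more can be done
None
```

The latch is released and the token tray is open; the pin is back home in its holder, and the job was handed in at about 19 s, with no verdict shown.

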